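# Press the round flask down on the touch vortex mixer and keep it running

### The arm

A 6-joint arm with a two-finger parallel gripper is mounted at the origin on the work surface. World frame = base frame: x ahead of the robot, y to its left, z up, the work surface at z = 0. Lengths are in mm, angles in rad, forces in N, time in s.
With the tool pointing down it reaches from about 350 to 1000 mm from the base axis. Payload 7.1 kg.
Tool frame: the origin (TCP) lies at the very end of the fingers, on their centre line; the grasp point (between the pads) lies arm.pinch_z behind it (arm.pinch_z is the distance from the TCP to the grasp point, in mm); z points along the fingers, y is the line along which they close (so a half turn about z gives the same grasp; the last joint's range is limited). The gripper opens to 85 mm and grips with 20 to 120 N. Pads are 22 mm wide; open, the fingers measure 114 mm over their backs; the gripper's body (76 mm by 85 mm) begins 54 mm behind the grasp point. The pads swing forward as they close: fully open they stand 13 mm farther back than shut.
Start: joints at [1.094, 0.423, 1.63, -0, 1.089, -0.019], TCP at [276.202, 560.64, 231.319] pointing down, gripper open.
Joint ranges: [-3, 3], [-0.9, 2.11], [0.09, 2.58], [-1.31, 4.45], [0.11, 2.69], [-2.54, 2.54]. Speed limits (rad/s): [2.39, 2.39, 3.01, 3.14, 3.14, 3.14].

### API

Orientations are given as a rotation vector (axis times angle).
In Python, from bench import arm gives the robot as it stands.
- The arm moves only by the tool arm_command, never from a script. Its argument "targets" is a list of rows, each a list of 7 numbers: the shift along the world's x, y, z in m, then the turn, a rotation vector about the world's x, y, z in rad, then the gripper's target within -1 to 1 (fully open at 1, half-way at 0, shut at -1). A call has exactly 10 rows; each row shifts and turns the commanded pose from where the row before left it; what a row does not reach is not made up. A row lasts 1/10 s, in which the tool goes at most 50 mm and 8.59 degrees, less where a joint would pass 70% of its speed; a pose out of reach is approached as far as the arm can. A call with a gripper value outside its range is refused whole. The fingers move at their own pace and stop on an object; "force" is the grip in N (left out, the last holds). Time passes only in rows, so rows that do not move let the fingers close, or fill a call up. It gives the time, the measured TCP pose, the force, the opening and the grip force at its end, in the units of the state.
- arm.observe(): the state, without advancing time (a new reading comes with each control period).
- arm.grab_frame(name): name is "side" or "top"; returns a dict with "image" (384x512x3 uint8, blue, green, red), "z_map" (384x512 float32, mm along the optical axis (not along the pixel's ray), 0 where there is no reading), "K" (3x3 intrinsics, pixels), "k1" (the pictures are not rectified: a ray, as slopes to the right and down, at radius r is drawn at 1 + k1 r^2 times it, then the intrinsics apply), "R" (3x3) and "t" (3): a world point X has camera coordinates R X + t. Camera axes: x right, y down, z forward; pixel columns grow to the right and rows downward; lengths in mm; the calibration is good to about 2 mm. A picture is of the moment at which its call begins.
- arm.job_done(): hands the job in; it is judged then, once.
The state is a dict: "time": time; "q": joint angles; "joint_velocities": joint speeds; "effort": joint torques, N m; "tcp_pos": TCP position; "orientation": TCP orientation; "wrist_force": force on the tool from outside, world axes, zero at the start; "moment": the same for the moment, N m; "grip_width": opening from 0.0 (shut) to 1.0 (fully open); "grip_force": force on a finger pad.
Only numpy, scipy, OpenCV 4.12 (cv2) and the standard library are available. Lean on these libraries where they do the work, as an engineer would, in place of code of your own. Each camera call takes 0.05 s, during which the arm holds its last target. There are 200 camera calls.

### The job

The last sample's vial is still standing in the rubber cup of the vortex mixer: lift it out and stand it upright in the steel tray with the other two. Then take the stoppered round-bottom flask by its neck out of its cork ring, keep it upright, seat its bulb in the cup and press straight down, firmly but without forcing, until the sprung cup is all the way down; the mixer runs only while it is held there, so finish with the flask still in the gripper and still pressing. Keep the gripper itself off the mixer, and leave the conical flask, the sample pan and the tray's own vials where they are.

Things in the scene. Friction and masses are not known exactly. Their poses are not given: they have to be found in the camera images.
- mixer: Touch vortex mixer, fixed to the bench, light grey and white housing 165 x 130 mm, 101 mm high, with a sloping control panel on its -x side; the short sprung stem and black rubber ring cup stand above its middle. Origin on the bench under the cup's axis, z up.
- cup_rim (a point): Centre of the top rim of the mixer's black rubber cup, 147 mm above the bench when up; it moves down with the cup. The cup is a round ring 60 mm across outside with a straight round well 44 mm across and 16 mm deep to its flat floor. A 64 mm ball seated on the rim's inner edge has its lowest point about 9 mm below the rim and its centre about 23 mm above it.
- cup (a joint): How far the sprung cup is pressed down, in m: 0 = up, 0.010 = on its stop. The spring starts to give at about 4 N and takes about 11 N to reach the stop; it springs back when let go.
- vial_center (a point): The vial left in the mixer's cup: clear glass cylinder 28 mm in diameter with a white ribbed screw cap 24 mm in diameter, 78 mm tall in all (straight glass up to 60 mm), about 45 g. The point is on its axis, half-way up, 39 mm above its base; z along its axis. It stands loosely on the floor of the cup's well, not always in the middle.
- tray: Shallow open steel tray, fixed, 210 mm (x) by 150 mm (y), wall 3 mm thick and 20 mm high; origin under its centre, floor top 3 mm above the bench. Two vials of the same kind stand near its +x end (about 70 mm from the centre, one on each side); the -x half is empty.
- tray_vial_a_center (a point): A vial of the same kind already standing in the tray, half-way up its axis; stays where it is.
- tray_vial_b_center (a point): The other vial already standing in the tray, half-way up its axis; stays where it is.
- flask_neck (a point): Round-bottom glass flask with a white stopper, about 130 g: ball-shaped bulb 64 mm in diameter, straight neck 24 mm in diameter, 118 mm tall in all. The point is on the axis of the neck, at the height to grip, 84 mm above the lowest point of the bulb; the straight neck runs from 17 mm below this point to 16 mm above it, then a 29 mm wide rim and the stopper, whose top is 34 mm above this point. z up along the neck.
- flask_bulb (a point): Centre of the round flask's bulb, 32 mm above its lowest point and 52 mm below point flask_neck, on the same axis.
- cork_ring: Loose cork ring on the bench, 86 mm across, hole 48 mm, 30 mm high, in which the round flask stands at the start (bulb's lowest point about 19 mm above the bench); origin under its centre.
- conical_flask: Empty conical flask of clear glass, 66 mm across the base, 106 mm tall, standing on the bench beyond the mixer; origin under its centre. Bystander.
- sample_pan: Flat aluminium sample pan 92 mm across and 10 mm high, lying on the bench beyond the mixer; origin under its centre. Bystander.
Mind the look-alikes: they are no part of the job. Leave any orange or red look-alike of the part that bears vial_center alone.

How it is judged (in metres and radians):
On the way:
1. the vial from the cup stands upright in the steel tray, let go (x of vial_center in the frame of tray between -0.092 and 0.092 m and y of vial_center in the frame of tray between -0.062 and 0.062 m and z of vial_center in the frame of tray below 0.05 m and angle between vial_center's own z axis and vertical below 0.15 rad and contact force between the fingers and vial below 0.1 N and linear speed of vial below 0.03 m/s), for 0.3 s.
At the end, for the whole second after the job is handed in: Through the last second the gripper holds the flask by the neck, upright (0.2 rad), its bulb on the cup axis within 6 mm, pressing the cup down at least 7.5 of its 10 mm, the robot itself not touching the mixer; the vial stands upright in the tray, let go and at rest (all of step 1 and value of joint cup above 0.0075 m and horizontal distance between flask_bulb and cup_rim below 0.006 m and z of flask_bulb in the frame of cup_rim below 0.027 m and angle between flask_bulb's own z axis and vertical below 0.2 rad and contact force between flask and mixer above 6 N and contact force between the fingers and flask above 2 N and distance between the grasp point and flask_neck below 0.035 m and contact force between each of the arm, the fingers and mixer below 0.5 N and linear speed of flask below 0.02 m/s); the arm keeps its last pose, push and grip.
It fails at once if the round flask is tipped over (more than about 40 degrees) (angle between flask_bulb's own z axis and vertical above 0.7 rad).
It fails at once if the flask is forced into the mixer (more than 50 N) (contact force between flask and mixer above 50 N).
It fails at once if the gripper presses on the mixer (contact force between any of the fingers, the arm and mixer above 5 N).
It fails at once if a bystander is disturbed (moved more than 20 mm) (distance of any of conical_flask, sample_pan, tray_vial_a_center, tray_vial_b_center from where it was at the start of the episode above 0.02 m).
It also fails if it takes over 67 s, if anything falls off the work surface, if the arm or the gripper's body presses on something with over 40 N, if the wrist force passes 120 N, or if a joint passes its speed limit or range.

## Working session

There is one attempt and no reset: what is moved stays moved. The work goes in short steps, Python scripts to look and compute and a tool call to move; the robot and the scene stay as the last step left them, time stands still between calls to the robot, and variables do not carry over. Pictures are saved under pics/ and viewed, at most 10 in all, crops included, and the job is handed in when it is done.

Besides the shell and the picture viewer there is one more tool, called by a JSON object that holds its "api" and its "payload". arm_command: Moves the arm, as the interface text tells. Its arguments: {"type":"object","properties":{"targets":{"type":"array"},"force":{"type":"number"}},"required":["targets"]}

```bash
mkdir -p pics; ls
cat > h.py <<'E'
import numpy as np, cv2
from bench import arm
def world(f):
    z=f["z_map"].astype(float); h,w=z.shape
    u,v=np.meshgrid(np.arange(w),np.arange(h))
    return ray(f,u,v,z)
def ray(f,u,v,z):
    K=f["K"];xd=(u-K[0,2])/K[0,0];yd=(v-K[1,2])/K[1,1]
    x,y=xd,yd
    for _ in range(10):
        s=1+f["k1"]*(x*x+y*y);x,y=xd/s,yd/s
    P=np.stack([x*z,y*z,z+0*x],-1)
    return (P-f["t"])@np.asarray(f["R"])
def onplane(f,u,v,h):
    a=ray(f,u,v,1.);c=-np.asarray(f["R"]).T@f["t"]
    d=a-c;return c+d*(h-c[2])/d[2]
E
python3 - <<'E'
from h import *
print(arm.observe(),arm.pinch_z)
for n in("side","top"):
    f=arm.grab_frame(n);cv2.imwrite(f"pics/{n}0.png",f["image"]);np.savez(f"{n}0.npz",**f);print(n,f["K"],f["k1"],-np.asarray(f["R"]).T@f["t"],f["R"])
E
```

```text
pics
{'time': 0.0, 'q': array([ 1.09398766e+00,  4.23821938e-01,  1.63071790e+00,  6.16734974e-06,
        1.08860364e+00, -1.90334530e-02]), 'joint_velocities': array([ 0.00043519,  0.00019592, -0.00199689, -0.00072033,  0.00160603,
       -0.00056128]), 'effort': array([-3.36322621e-03, -5.57360137e+01, -2.81748265e+01, -2.61882115e-04,
        7.31950349e-03, -1.14311752e-05]), 'tcp_pos': array([275.95696855, 560.15179592, 230.54653544]), 'orientation': array([-7.12726052e-01, -3.05928034e+00,  2.35914502e-03]), 'wrist_force': array([0.03002032, 0.38568137, 0.03830798]), 'moment': array([-0.01128502,  0.04516627,  0.00110993]), 'grip_force': 0.0, 'grip_width': 0.9986382831541469} 18.700000000000003
side [[359.14484706   0.         263.23383807]
 [  0.         359.14484706 190.00269141]
 [  0.           0.           1.        ]] -0.035420682887633684 [ 407.39025201 -534.04917961  679.47096089] [[ 0.94054805 -0.33918293 -0.01800872]
 [-0.24986791 -0.65501724 -0.7131048 ]
 [ 0.23007695  0.67520913 -0.70082611]]
top [[442.7038012    0.         251.15206998]
 [  0.         442.7038012  193.23715917]
 [  0.           0.           1.        ]] -0.1557409934614952 [ 363.45855362   -8.02428968 1154.01876221] [[-8.13089747e-02 -9.96688912e-01 -2.50895934e-04]
 [-9.74101884e-01  7.95196279e-02 -2.11665178e-01]
 [ 2.10984287e-01 -1.69658804e-02 -9.77342207e-01]]
```

View pics/side0.png

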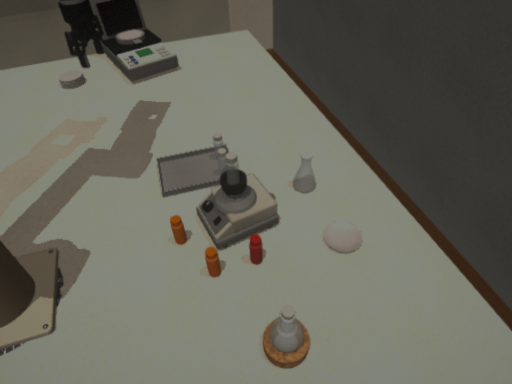

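View pics/top0.png

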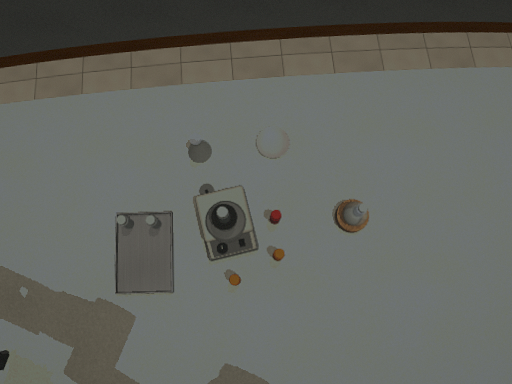

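The side view shows the mixer at (235,205) with the vial in its cup, the tray at (195,170) and the flask at (287,330). In the top view the vial cap is near (223,213), the tray near (145,252), its two vials near (122,220) and (151,221), and the flask near (355,213).

Run:
```python
from h import *
t=dict(np.load("top0.npz"));s=dict(np.load("side0.npz"))
a=cv2.resize(t["image"][175:300,105:270],None,fx=4.8,fy=4.8,interpolation=cv2.INTER_CUBIC)
cv2.imwrite("pics/c1.png",a)
a=cv2.resize(np.hstack([s["image"][120:250,150:285],t["image"][160:290,310:400]]),None,fx=3.5,fy=3.5,interpolation=cv2.INTER_CUBIC)
cv2.imwrite("pics/c2.png",a)
W=world(t);ws=world(s)
np.set_printoptions(precision=0,suppress=True,linewidth=200)
print(W[205:240:2,205:246:2,2]);print(W[200:232:2,335:372:2,2])
for n,x in(("tray",W[210:296,114:176]),):print(x[40,30],x[0,0],x[-4,-4])
```

```text
[[  86.   82.   85.   85.   88.   88.   93.  143.  149.  145.  147.  151.  147.   94.   90.   89.   89.   85.   84.   84.   83.]
 [  83.   83.   87.   87.   92.   92.  143.  148.  210.  211.  144.  146.  149.  150.   95.   92.   92.   89.   82.   81.   85.]
 [  81.   81.   83.   90.   92.  145.  146.  209.  211.  209.  212.  203.  136.  150.  150.   91.   90.   95.   90.   87.   87.]
 [  86.   85.   90.   91.  146.  147.  212.  207.  209.  205.  209.  211.  130.  137.  146.  146.   93.   90.   92.   86.   83.]
 [  81.   86.   93.   89.  149.  150.  211.  210.  209.  208.  212.  210.  177.  131.  146.  146.   96.   93.   89.   92.   81.]
 [  87.   87.   92.   94.  147.  140.  192.  209.  211.  211.  210.  199.  178.  131.  133.  148.   96.   92.   93.   88.   85.]
 [  83.   91.   87.   98.  149.  136.  133.  200.  206.  210.  197.  195.  166.  131.  132.  150.   94.   99.   92.   92.   88.]
 [  85.   92.   93.   92.  149.  135.  131.  169.  189.  192.  186.  171.  147.  135.  148.  147.  101.   94.   94.   91.   85.]
 [  82.   88.   95.   97.  146.  149.  130.  130.  155.  164.  160. 
[... 2142 characters left out ...]
 74.  75.  77.  76.  82.  79.  77.  71.  64.  30.  -1.   2.]
 [  5.  31.  28.  29.  31.  55.  62.  69.  72.  71.  75.  72.  70.  71.  63.  33.  28.  -0.  -2.]
 [ -5.  19.  28.  33.  30.  31.  61.  59.  65.  67.  69.  68.  68.  66.  29.  31.  -0.   2.   1.]
 [ -6.   9.  28.  32.  32.  32.  32.  45.  57.  62.  67.  59.  59.  35.  30.  30.  -0.  -2.   1.]
 [ -1.  -0.  16.  23.  30.  30.  27.  31.  29.  35.  31.  32.  32.  33.  29.   1.   1.   5.  -0.]
 [  0.   3.  -5.   9.  21.  29.  31.  33.  32.  30.  29.  32.  32.  30.   0.  -2.   2.   1.   2.]
 [  1.   3.  -0.   1.   2.  13.  24.  28.  33.  31.  31.  28.  15.   3.   5.   6.  -2.   2.  -1.]]
[483. 264.   2.] [596. 342.   2.] [370. 196.   3.]
```

View pics/c1.png

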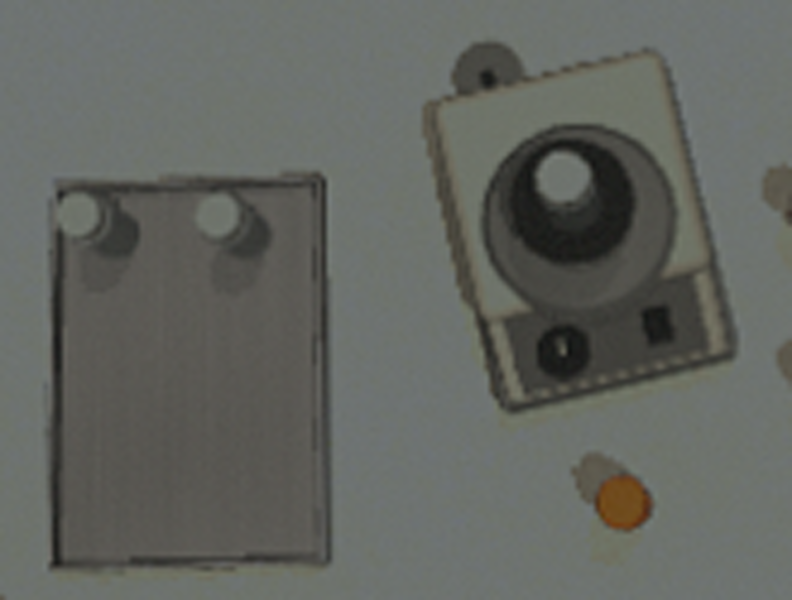

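View pics/c2.png

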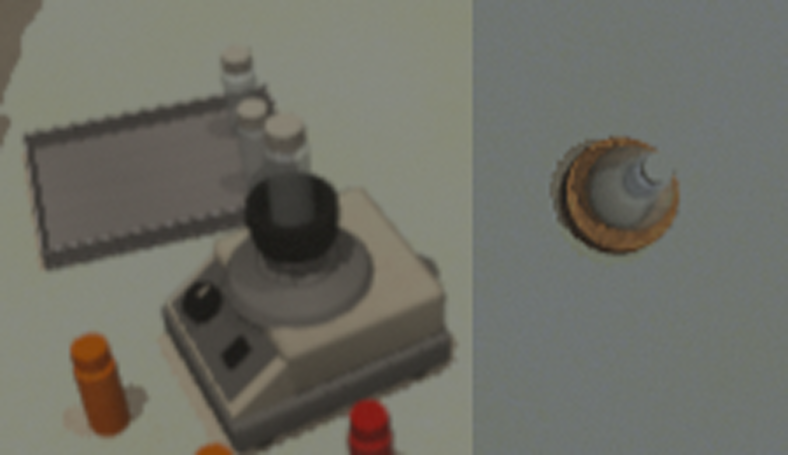

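The crops show the vial in the +x side of the cup, the tray square to x/y with its -x half empty, and the flask upright in its ring. Next I'll fit positions from the depth map.

```bash
cat >> h.py <<'E'
from scipy.optimize import least_squares
def fitc(p,r=None):
    g=lambda q:np.hypot(p[:,0]-q[0],p[:,1]-q[1])-(q[2] if r is None else r)
    return least_squares(g,[*np.median(p[:,:2],0),r or 20],loss="soft_l1").x
def fits(p,r):
    return least_squares(lambda q:np.linalg.norm(p-q,axis=1)-r,np.median(p,0)-[0,0,20],loss="soft_l1").x
def capc(f,W,uv,z,lo,hi,rr=16):  # bright cap centre: mask by depth, ray onto plane
    m=np.zeros(W.shape[:2],bool);u,v=uv;m[v-rr:v+rr,u-rr:u+rr]=1
    m&=(W[...,2]>lo)&(W[...,2]<hi);p=W[m];return p[:,:2].mean(0),(p[:,:2].max(0)+p[:,:2].min(0))/2,m.sum()
E
python3 - <<'E'
from h import *
np.set_printoptions(precision=1,suppress=True)
t=dict(np.load("top0.npz"));s=dict(np.load("side0.npz"))
W=world(t);S=world(s)
print("vial",capc(t,W,(223,213),209,205,214))
print("stopper",capc(t,W,(361,208),137,131,145))
for u,v in((122,220),(151,221)):print("tv",capc(t,W,(u,v),81,74,90,10))
def reg(W,lo,hi,c,r):
    return W[(W[...,2]>lo)&(W[...,2]<hi)&(np.hypot(W[...,0]-c[0],W[...,1]-c[1])<r)]
c=capc(t,W,(223,213),209,205,214)[0]-[10,0]
for n,w in(("t",W),("s",S)):
    p=reg(w,142,152,c,45)
    print(n,"rim",fitc(p,26),len(p))
    v=reg(w,155,214,c,40);print("vialside",fitc(v[v[:,2]<188],14),len(v))
    k=capc(t,W,(361,208),137,131,145)[0]
    b=reg(w,45,76,k,50);print("bulb",fits(b,32),len(b))
    q=reg(w,125,145,k,40);print("stop",q.mean(0),len(q))
for n,w in(("t",W),("s",S)):
    p=reg(w,5,24,[483,264],170);print("tray bounds",np.percentile(p,[1,99],axis=0))
E
```

```text
vial (array([531.3,  41.7]), array([531.3,  41.7]), np.int64(94))
stopper (array([ 526.7, -284.2]), array([ 526.2, -284.5]), np.int64(61))
tv (array([555.3, 300.6]), array([554.7, 300.8]), np.int64(73))
tv (array([549.1, 227.4]), array([549.2, 227.6]), np.int64(62))
t rim [531.7  41.5  26. ] 249
vialside [532.3  41.8  14. ] 157
bulb [ 528.3 -285.    49.6] 259
stop [ 526.1 -283.2  134.6] 75
s rim [533.5  41.   26. ] 208
vialside [534.1  41.8  14. ] 307
bulb [ 529.  -285.2   49.8] 641
stop [ 528.2 -287.4  135.2] 166
tray bounds [[349.9 136.7   5. ]
 [598.1 398.6  23.1]]
tray bounds [[371.8 183.7   5.1]
 [583.4 339.9  21.1]]
```

{"api": "arm_command", "payload": {"targets": [[0.017, -0.034, 0.005, 0, 0, 0, 1], [0.017, -0.034, 0.005, 0, 0, 0, 1], [0.017, -0.034, 0.005, 0, 0, 0, 1], [0.017, -0.034, 0.005, 0, 0, 0, 1], [0.017, -0.034, 0.005, 0, 0, 0, 1], [0.017, -0.034, 0.005, 0, 0, 0, 1], [0.017, -0.034, 0.005, 0, 0, 0, 1], [0.017, -0.034, 0.005, 0, 0, 0, 1], [0.017, -0.034, 0.005, 0, 0, 0, 1], [0.017, -0.034, 0.005, 0, 0, 0, 1]], "force": 30}}

```text
time: 1.1
tcp_pos: [446.4, 219.1, 281.3]
orientation: [-0.713, -3.059, 0.0]
wrist_force: [0.3, 0.8, -0.5]
grip_width: 1.001
grip_force: 0.0
```

{"api": "arm_command", "payload": {"targets": [[0.017, -0.034, 0, 0, 0, 0, 1], [0.017, -0.034, 0, 0, 0, 0, 1], [0.017, -0.034, 0, 0, 0, 0, 1], [0.017, -0.034, 0, 0, 0, 0, 1], [0.017, -0.034, 0, 0, 0, 0, 1], [0, 0, 0, 0, 0, 0, 1], [0, 0, 0, 0, 0, 0, 1], [0, 0, 0, 0, 0, 0, 1], [0, 0, 0, 0, 0, 0, 1], [0, 0, 0, 0, 0, 0, 1]]}}

```text
time: 2.1
tcp_pos: [530.8, 51.6, 281.3]
orientation: [-0.71, -3.06, -0.0]
wrist_force: [-0.6, -0.4, 1.6]
grip_width: 1.001
grip_force: 0.0
```

{"api": "arm_command", "payload": {"targets": [[0.002, -0.01, 0, 0, 0, 0, 1], [0, 0, -0.016, 0, 0, 0, 1], [0, 0, -0.016, 0, 0, 0, 1], [0, 0, -0.016, 0, 0, 0, 1], [0, 0, -0.016, 0, 0, 0, 1], [0, 0, -0.016, 0, 0, 0, 1], [0, 0, -0.016, 0, 0, 0, 1], [0, 0, -0.016, 0, 0, 0, 1], [0, 0, 0, 0, 0, 0, 1], [0, 0, 0, 0, 0, 0, 1]]}}

```text
time: 3.1
tcp_pos: [533.3, 40.4, 169.5]
orientation: [-0.713, -3.059, 0.0]
wrist_force: [-0.2, -0.9, -0.3]
grip_width: 1.004
grip_force: 0.0
```

Run:
```python
from h import *
print(arm.observe()["tcp_pos"],arm.observe()["wrist_force"])
a=[arm.grab_frame(n)["image"] for n in("side","top")]
cv2.imwrite("pics/g1.png",cv2.resize(np.hstack([a[0][110:240,160:300],a[1][160:290,150:290]]),None,fx=2.8,fy=2.8))
```

```text
[533.2782652   40.44146314 169.46827738] [-0.24858298 -0.86607759 -0.31878025]
```

View pics/g1.png

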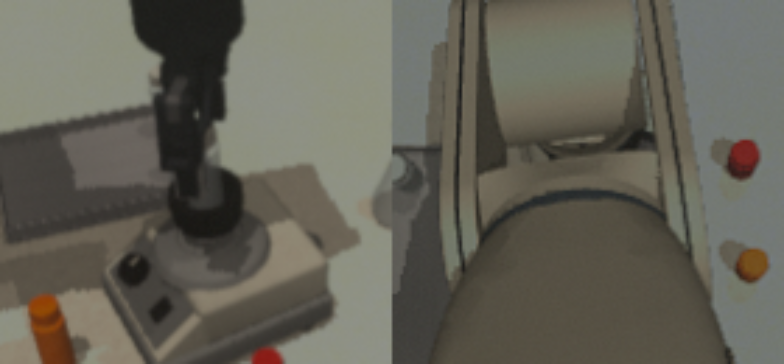

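The side view shows the vial between the open fingers, just above the cup at about (205,190) in the crop; the arm hides it from the top camera. I'll go 5 mm lower, close and lift.

{"api": "arm_command", "payload": {"targets": [[0, 0.001, -0.006, 0, 0, 0, 1], [0, 0, 0, 0, 0, 0, 0], [0, 0, 0, 0, 0, 0, -0.3], [0, 0, 0, 0, 0, 0, -0.6], [0, 0, 0, 0, 0, 0, -1], [0, 0, 0, 0, 0, 0, -1], [0, 0, 0, 0, 0, 0, -1], [0, 0, 0, 0, 0, 0, -1], [0, 0, 0, 0, 0, 0, -1], [0, 0, 0, 0, 0, 0, -1]], "force": 30}}

```text
time: 4.2
tcp_pos: [533.3, 41.6, 163.5]
orientation: [0.713, 3.059, 0.0]
wrist_force: [-0.6, 0.3, 2.8]
grip_width: 0.312
grip_force: 32.1
```

{"api": "arm_command", "payload": {"targets": [[0, 0, 0, 0, 0, 0, -1], [0, 0, 0.005, 0, 0, 0, -1], [0, 0, 0.01, 0, 0, 0, -1], [0, 0, 0.015, 0, 0, 0, -1], [0, 0, 0.02, 0, 0, 0, -1], [0, 0, 0.02, 0, 0, 0, -1], [0, 0, 0.015, 0, 0, 0, -1], [0, 0, 0, 0, 0, 0, -1], [0, 0, 0, 0, 0, 0, -1], [0, 0, 0, 0, 0, 0, -1]]}}

```text
time: 5.2
tcp_pos: [532.6, 41.6, 247.5]
orientation: [-0.712, -3.058, 0.001]
wrist_force: [-0.3, -0.4, -0.8]
grip_width: 0.319
grip_force: 31.8
```

Run:
```python
from h import *
f=arm.grab_frame("side");a=f["image"]
cv2.imwrite("pics/g2.png",cv2.resize(a[60:250,140:320],None,fx=2.8,fy=2.8))
S=world(f)
p=S[(S[...,2]>142)&(S[...,2]<152)&(np.hypot(S[...,0]-532,S[...,1]-41)<45)]
print(fitc(p,26),fitc(p),len(p))
```

```text
[533.10333052  39.13094363  26.        ] [533.10440581  39.12858487  25.98334569] 211
```

View pics/g2.png

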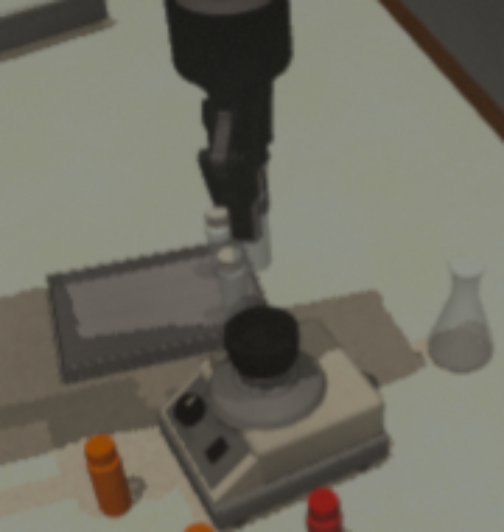

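The vial is gripped and lifted clear, with its base at about (260,265) in the crop. Now I carry it over the tray's empty -x half.

{"api": "arm_command", "payload": {"targets": [[-0.005, 0.012, 0, 0, 0, 0, -1], [-0.012, 0.025, 0, 0, 0, 0, -1], [-0.013, 0.027, 0, 0, 0, 0, -1], [-0.013, 0.028, 0, 0, 0, 0, -1], [-0.013, 0.028, 0, 0, 0, 0, -1], [-0.013, 0.028, -0.01, 0, 0, 0, -1], [-0.013, 0.028, -0.02, 0, 0, 0, -1], [-0.012, 0.026, -0.03, 0, 0, 0, -1], [-0.008, 0.018, -0.03, 0, 0, 0, -1], [0, 0, -0.03, 0, 0, 0, -1]]}}

```text
time: 6.25
tcp_pos: [429.5, 264.0, 127.0]
orientation: [-0.709, -3.06, -0.001]
wrist_force: [0.7, -0.1, -0.5]
grip_width: 0.313
grip_force: 31.8
```

{"api": "arm_command", "payload": {"targets": [[0, 0, -0.025, 0, 0, 0, -1], [0, 0, -0.02, 0, 0, 0, -1], [0, 0, -0.015, 0, 0, 0, -1], [0, 0, -0.01, 0, 0, 0, -1], [0, 0, -0.005, 0, 0, 0, -1], [0, 0, 0, 0, 0, 0, -1], [0, 0, 0, 0, 0, 0, -1], [0, 0, 0, 0, 0, 0, -1], [0, 0, 0, 0, 0, 0, -1], [0, 0, 0, 0, 0, 0, -1]]}}

```text
time: 7.25
tcp_pos: [431.5, 261.8, 53.8]
orientation: [0.713, 3.059, 0.001]
wrist_force: [-0.4, -0.3, -1.6]
grip_width: 0.312
grip_force: 31.8
```

Down about 17 mm to touch.

{"api": "arm_command", "payload": {"targets": [[0, 0, -0.005, 0, 0, 0, -1], [0, 0, -0.005, 0, 0, 0, -1], [0, 0, -0.003, 0, 0, 0, -1], [0, 0, -0.001, 0, 0, 0, -1], [0, 0, -0.001, 0, 0, 0, -1], [0, 0, -0.001, 0, 0, 0, -1], [0, 0, 0, 0, 0, 0, -1], [0, 0, 0, 0, 0, 0, -1], [0, 0, 0, 0, 0, 0, -1], [0, 0, 0, 0, 0, 0, -1]]}}

```text
time: 8.25
tcp_pos: [431.3, 261.7, 37.4]
orientation: [0.713, 3.06, 0.0]
wrist_force: [-0.5, 0.2, -0.6]
grip_width: 0.314
grip_force: 31.8
```

{"api": "arm_command", "payload": {"targets": [[0, 0, -0.001, 0, 0, 0, -1], [0, 0, -0.0005, 0, 0, 0, -1], [0, 0, 0, 0, 0, 0, -1], [0, 0, 0, 0, 0, 0, -1], [0, 0, 0, 0, 0, 0, -0.35], [0, 0, 0, 0, 0, 0, -0.25], [0, 0, 0, 0, 0, 0, -0.1], [0, 0, 0, 0, 0, 0, 0.1], [0, 0, 0, 0, 0, 0, 0.3], [0, 0, 0, 0, 0, 0, 0.3]]}}

```text
time: 9.25
tcp_pos: [431.2, 261.6, 35.8]
orientation: [0.713, 3.06, -0.0]
wrist_force: [-0.8, 0.5, 0.7]
grip_width: 0.653
grip_force: 0.0
```

{"api": "arm_command", "payload": {"targets": [[0, 0, 0, 0, 0, 0, 0.4], [0, 0, 0.01, 0, 0, 0, 0.4], [0, 0, 0.02, 0, 0, 0, 0.4], [0, 0, 0.03, 0, 0, 0, 0.4], [0, 0, 0.04, 0, 0, 0, 0.4], [0, 0, 0.04, 0, 0, 0, 0.4], [0, 0, 0.04, 0, 0, 0, 1], [0, 0, 0.04, 0, 0, 0, 1], [0.005, -0.03, 0.02, 0, 0, 0, 1], [0.005, -0.03, 0, 0, 0, 0, 1]]}}

```text
time: 10.25
tcp_pos: [442.8, 202.1, 280.1]
orientation: [0.708, 3.054, 0.007]
wrist_force: [1.4, -0.2, -1.3]
grip_width: 0.994
grip_force: 0.0
```

Run:
```python
from h import *
np.set_printoptions(precision=1,suppress=True)
for n in("side","top"):
    f=arm.grab_frame(n);W=world(f)
    d=np.hypot(W[...,0]-431,W[...,1]-262)
    p=W[(W[...,2]>74)&(W[...,2]<88)&(d<40)];print(n,"cap",len(p),p.mean(0) if len(p) else 0)
    p=W[(W[...,2]>142)&(W[...,2]<152)&(np.hypot(W[...,0]-532,W[...,1]-41)<45)]
    print(fitc(p),len(p)) if len(p)>9 else 0
    np.savez(f"{n}1.npz",**f)
```

```text
side cap 52 [430.8 258.4  77.7]
[533.1  39.3  26.1] 204
top cap 0 0
[531.2  41.3  26. ] 245
```

{"api": "arm_command", "payload": {"targets": [[0.006, -0.034, 0, 0, 0, 0, 1], [0.006, -0.034, 0, 0, 0, 0, 1], [0.006, -0.034, 0, 0, 0, 0, 1], [0.006, -0.035, 0, 0, 0, 0, 1], [0.006, -0.035, 0, 0, 0, 0, 1], [0.006, -0.035, 0, 0, 0, 0, 1], [0.006, -0.035, 0, 0, 0, 0, 1], [0.006, -0.035, 0, 0, 0, 0, 1], [0.006, -0.035, 0, 0, 0, 0, 1], [0.006, -0.035, 0, 0, 0, 0, 1]]}}

```text
time: 11.35
tcp_pos: [501.2, -146.3, 276.1]
orientation: [-0.713, -3.06, -0.0]
wrist_force: [1.1, 0.2, 0.9]
grip_width: 0.998
grip_force: 0.0
```

{"api": "arm_command", "payload": {"targets": [[0.006, -0.035, 0, 0, 0, 0, 1], [0.006, -0.035, 0, 0, 0, 0, 1], [0.006, -0.035, 0, 0, 0, 0, 1], [0.006, -0.034, 0, 0, 0, 0, 1], [0, 0, 0, 0, 0, 0, 1], [0, 0, -0.02, 0, 0, 0, 1], [0, 0, -0.03, 0, 0, 0, 1], [0, 0, -0.03, 0, 0, 0, 1], [0, 0, 0, 0, 0, 0, 1], [0, 0, 0, 0, 0, 0, 1]]}}

```text
time: 12.35
tcp_pos: [525.2, -283.6, 196.1]
orientation: [-0.712, -3.059, -0.001]
wrist_force: [-0.7, -0.4, 0.0]
grip_width: 0.999
grip_force: 0.0
```

Run:
```python
from h import *
np.set_printoptions(precision=1,suppress=True)
f=arm.grab_frame("side");W=world(f)
d=np.hypot(W[...,0]-528,W[...,1]+285)
print("bulb",fits(W[(W[...,2]>40)&(W[...,2]<76)&(d<45)],32))
p=W[(W[...,2]>125)&(W[...,2]<145)&(d<25)];print(p.mean(0),len(p))
f=arm.grab_frame("top");W=world(f)
d=np.hypot(W[...,0]-431,W[...,1]-262)
p=W[(W[...,2]>74)&(W[...,2]<88)&(d<40)];print("cap",len(p),p.mean(0))
d=np.hypot(W[...,0]-532,W[...,1]-41)
p=W[(W[...,2]>142)&(W[...,2]<152)&(d<45)];print(fitc(p))
print(arm.observe()["tcp_pos"])
```

```text
bulb [ 529.  -285.1   49.8]
[ 526.1 -297.8  125.3] 1
cap 69 [429.7 260.5  81.6]
[531.2  41.3  26. ]
[ 526.2 -284.4  197.6]
```

{"api": "arm_command", "payload": {"targets": [[0.002, -0.001, -0.01, 0, 0, 0, 1], [0, 0, -0.015, 0, 0, 0, 1], [0, 0, -0.018, 0, 0, 0, 1], [0, 0, -0.018, 0, 0, 0, 1], [0, 0, -0.018, 0, 0, 0, 1], [0, 0, -0.015, 0, 0, 0, 1], [0, 0, -0.01, 0, 0, 0, 1], [0, 0, -0.003, 0, 0, 0, 1], [0, 0, 0, 0, 0, 0, 1], [0, 0, 0, 0, 0, 0, 1]]}}

```text
time: 13.45
tcp_pos: [527.7, -285.6, 89.4]
orientation: [0.713, 3.059, -0.001]
wrist_force: [-0.5, 0.1, 0.8]
grip_width: 0.999
grip_force: 0.0
```

{"api": "arm_command", "payload": {"targets": [[0, 0, 0, 0, 0, 0, 0.3], [0, 0, 0, 0, 0, 0, 0], [0, 0, 0, 0, 0, 0, -0.2], [0, 0, 0, 0, 0, 0, -0.4], [0, 0, 0, 0, 0, 0, -0.6], [0, 0, 0, 0, 0, 0, -1], [0, 0, 0, 0, 0, 0, -1], [0, 0, 0, 0, 0, 0, -1], [0, 0, 0, 0, 0, 0, -1], [0, 0, 0, 0, 0, 0, -1]], "force": 60}}

```text
time: 14.45
tcp_pos: [527.5, -285.5, 89.1]
orientation: [0.713, 3.059, -0.0]
wrist_force: [0.6, 0.3, 4.5]
grip_width: 0.305
grip_force: 58.7
```

{"api": "arm_command", "payload": {"targets": [[0, 0, 0.005, 0, 0, 0, -1], [0, 0, 0.01, 0, 0, 0, -1], [0, 0, 0.02, 0, 0, 0, -1], [0, 0, 0.03, 0, 0, 0, -1], [0, 0, 0.03, 0, 0, 0, -1], [0, 0, 0.03, 0, 0, 0, -1], [0, 0, 0.03, 0, 0, 0, -1], [0, 0, 0.02, 0, 0, 0, -1], [0, 0, 0.01, 0, 0, 0, -1], [0, 0, 0, 0, 0, 0, -1]]}}

```text
time: 15.45
tcp_pos: [527.6, -285.6, 275.2]
orientation: [0.712, 3.057, -0.001]
wrist_force: [0.6, 0.5, -1.8]
grip_width: 0.307
grip_force: 58.9
```

{"api": "arm_command", "payload": {"targets": [[0, 0.01, 0, 0, 0, 0, -1], [0, 0.02, 0, 0, 0, 0, -1], [0, 0.03, 0, 0, 0, 0, -1], [0, 0.03, 0, 0, 0, 0, -1], [0, 0.03, 0, 0, 0, 0, -1], [0, 0.03, 0, 0, 0, 0, -1], [0, 0.03, 0, 0, 0, 0, -1], [0, 0.03, 0, 0, 0, 0, -1], [0, 0.03, 0, 0, 0, 0, -1], [0, 0.025, 0, 0, 0, 0, -1]]}}

```text
time: 16.45
tcp_pos: [525.6, -17.4, 272.5]
orientation: [-0.71, -3.057, 0.0]
wrist_force: [0.2, 0.4, -2.5]
grip_width: 0.308
grip_force: 59.0
```

{"api": "arm_command", "payload": {"targets": [[0.001, 0.02, 0, 0, 0, 0, -1], [0.001, 0.02, 0, 0, 0, 0, -1], [0, 0.015, 0, 0, 0, 0, -1], [0, 0.005, -0.01, 0, 0, 0, -1], [0, 0.001, -0.01, 0, 0, 0, -1], [0, 0, -0.01, 0, 0, 0, -1], [0, 0, 0, 0, 0, 0, -1], [0, 0, 0, 0, 0, 0, -1], [0, 0, 0, 0, 0, 0, -1], [0, 0, 0, 0, 0, 0, -1]]}}

```text
time: 17.45
tcp_pos: [529.5, 40.3, 244.2]
orientation: [0.714, 3.059, 0.0]
wrist_force: [0.5, -0.5, -1.2]
grip_width: 0.309
grip_force: 59.1
```

Run:
```python
from h import *
np.set_printoptions(precision=1,suppress=True)
s=arm.observe();print(s["tcp_pos"],s["wrist_force"],s["grip_width"],s["time"])
f=arm.grab_frame("side");W=world(f)
zb=s["tcp_pos"][2]-89+51;d=np.hypot(W[...,0]-530,W[...,1]-40)
p=W[(W[...,2]>zb-22)&(W[...,2]<zb+24)&(d<45)]
print("bulb",fits(p,32),len(p),zb)
p=W[(W[...,2]>142)&(W[...,2]<152)&(d<45)];print("rim",fitc(p),len(p))
cv2.imwrite("pics/g3.png",cv2.resize(f["image"][90:250,160:300],None,fx=3.5,fy=3.5))
```

```text
[529.5  40.3 244.2] [ 0.5 -0.5 -1.2] 0.3092744752559292 17.45
bulb [531.3  39.9 203.8] 585 206.23289365488031
rim [533.2  39.   26. ] 178
```

View pics/g3.png

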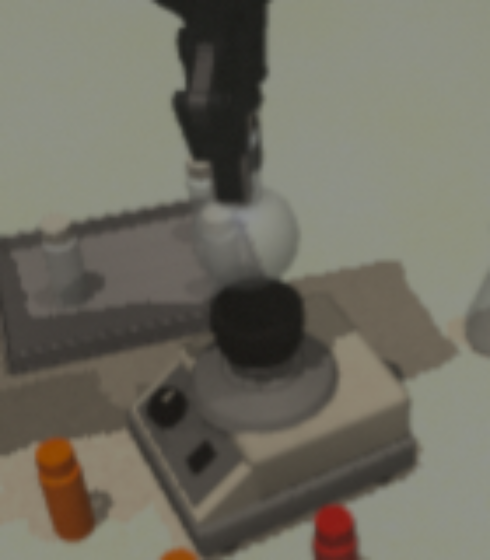

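The flask hangs upright above the cup, its bulb at (248,230) in the crop, and the vial stands in the tray at (65,265). I'll shift (+2,-1) mm and lower it.

{"api": "arm_command", "payload": {"targets": [[0.002, -0.001, -0.005, 0, 0, 0, -1], [0, 0, -0.005, 0, 0, 0, -1], [0, 0, -0.005, 0, 0, 0, -1], [0, 0, -0.005, 0, 0, 0, -1], [0, 0, -0.005, 0, 0, 0, -1], [0, 0, -0.003, 0, 0, 0, -1], [0, 0, -0.002, 0, 0, 0, -1], [0, 0, 0, 0, 0, 0, -1], [0, 0, 0, 0, 0, 0, -1], [0, 0, 0, 0, 0, 0, -1]]}}

```text
time: 18.5
tcp_pos: [531.4, 39.6, 214.0]
orientation: [0.713, 3.059, 0.0]
wrist_force: [0.1, 0.3, -0.7]
grip_width: 0.307
grip_force: 59.1
```

Run:
```python
from h import *
np.set_printoptions(precision=1,suppress=True)
s=arm.observe();print(s["tcp_pos"],s["wrist_force"])
f=arm.grab_frame("side");W=world(f)
zb=s["tcp_pos"][2]-91+51;d=np.hypot(W[...,0]-530,W[...,1]-40)
p=W[(W[...,2]>zb-8)&(W[...,2]<zb+24)&(d<45)]
print("bulb",fits(p,32),len(p),zb)
p=W[(W[...,2]>142)&(W[...,2]<152)&(d<45)];print("rim",fitc(p,26),fitc(p,30),len(p))
```

```text
[531.4  39.6 214. ] [ 0.1  0.3 -0.7]
bulb [532.9  39.1 173.4] 463 174.0197692005892
rim [533.2  39.4  26. ] [534.4  44.4  30. ] 114
```

Aligned. Contact is expected about 3-5 mm lower, so I'll press in small steps.

{"api": "arm_command", "payload": {"targets": [[0, 0, -0.001, 0, 0, 0, -1], [0, 0, -0.001, 0, 0, 0, -1], [0, 0, -0.001, 0, 0, 0, -1], [0, 0, -0.001, 0, 0, 0, -1], [0, 0, -0.001, 0, 0, 0, -1], [0, 0, -0.001, 0, 0, 0, -1], [0, 0, -0.001, 0, 0, 0, -1], [0, 0, 0, 0, 0, 0, -1], [0, 0, 0, 0, 0, 0, -1], [0, 0, 0, 0, 0, 0, -1]], "force": 80}}

```text
time: 19.55
tcp_pos: [531.6, 39.8, 207.1]
orientation: [0.713, 3.059, 0.001]
wrist_force: [0.2, 1.2, 5.4]
grip_width: 0.302
grip_force: 78.6
```

{"api": "arm_command", "payload": {"targets": [[0, 0, -0.001, 0, 0, 0, -1], [0, 0, -0.001, 0, 0, 0, -1], [0, 0, -0.001, 0, 0, 0, -1], [0, 0, -0.001, 0, 0, 0, -1], [0, 0, 0, 0, 0, 0, -1], [0, 0, 0, 0, 0, 0, -1], [0, 0, 0, 0, 0, 0, -1], [0, 0, 0, 0, 0, 0, -1], [0, 0, 0, 0, 0, 0, -1], [0, 0, 0, 0, 0, 0, -1]]}}

```text
time: 20.55
tcp_pos: [531.9, 39.8, 203.5]
orientation: [0.713, 3.058, 0.001]
wrist_force: [0.1, 0.7, 6.6]
grip_width: 0.301
grip_force: 78.8
```

{"api": "arm_command", "payload": {"targets": [[0, 0, -0.001, 0, 0, 0, -1], [0, 0, -0.001, 0, 0, 0, -1], [0, 0, -0.001, 0, 0, 0, -1], [0, 0, -0.001, 0, 0, 0, -1], [0, 0, 0, 0, 0, 0, -1], [0, 0, 0, 0, 0, 0, -1], [0, 0, 0, 0, 0, 0, -1], [0, 0, 0, 0, 0, 0, -1], [0, 0, 0, 0, 0, 0, -1], [0, 0, 0, 0, 0, 0, -1]]}}

```text
time: 21.55
tcp_pos: [532.4, 40.0, 199.9]
orientation: [0.712, 3.057, 0.002]
wrist_force: [1.3, 3.2, 10.1]
grip_width: 0.296
grip_force: 78.9
```

{"api": "arm_command", "payload": {"targets": [[0, 0, -0.0005, 0, 0, 0, -1], [0, 0, -0.0005, 0, 0, 0, -1], [0, 0, 0, 0, 0, 0, -1], [0, 0, 0, 0, 0, 0, -1], [0, 0, 0, 0, 0, 0, -1], [0, 0, 0, 0, 0, 0, -1], [0, 0, 0, 0, 0, 0, -1], [0, 0, 0, 0, 0, 0, -1], [0, 0, 0, 0, 0, 0, -1], [0, 0, 0, 0, 0, 0, -1]]}}

```text
time: 22.55
tcp_pos: [532.9, 40.1, 199.5]
orientation: [0.712, 3.056, 0.003]
wrist_force: [1.1, 1.8, 14.1]
grip_width: 0.298
grip_force: 79.2
```

Run:
```python
from h import *
np.set_printoptions(precision=1,suppress=True)
s=arm.observe();print(s["tcp_pos"],s["wrist_force"],s["time"])
f=arm.grab_frame("side");W=world(f)
d=np.hypot(W[...,0]-532,W[...,1]-40)
p=W[(W[...,2]>152)&(W[...,2]<184)&(d<40)]
print("bulb",fits(p,32),len(p))
p=W[(W[...,2]>115)&(W[...,2]<145)&(d<34)];print("rim z pct",np.percentile(p[:,2],[50,80,90]),fitc(p[np.abs(p[:,2]-137)<4],26))
d=np.hypot(W[...,0]-431,W[...,1]-262)
p=W[(W[...,2]>74)&(W[...,2]<88)&(d<40)];print("cap",len(p),p.mean(0))
cv2.imwrite("pics/g4.png",cv2.resize(f["image"][90:250,160:300],None,fx=3.5,fy=3.5))
```

```text
[532.9  40.1 199.5] [ 1.1  1.8 14.1] 22.55
bulb [533.6  40.  158.9] 451
rim z pct [131.3 135.3 135.8] [533.5  39.7  26. ]
cap 51 [431.  258.4  78. ]
```

View pics/g4.png

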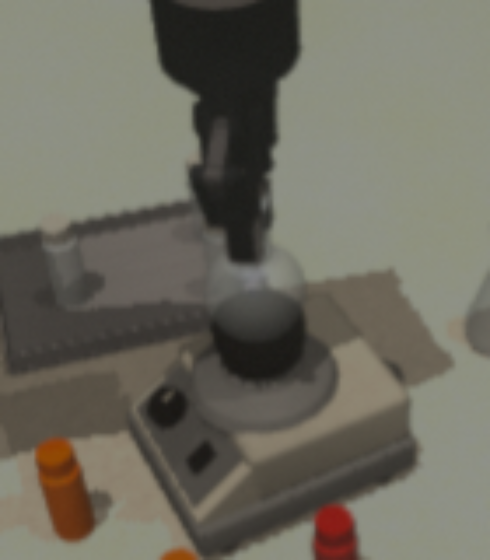

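The flask is seated upright in the lowered cup, bulb at (255,285) in the crop, and the vial still stands in the tray. I'll hold for a second to check that it is steady.

{"api": "arm_command", "payload": {"targets": [[0, 0, 0, 0, 0, 0, -1], [0, 0, 0, 0, 0, 0, -1], [0, 0, 0, 0, 0, 0, -1], [0, 0, 0, 0, 0, 0, -1], [0, 0, 0, 0, 0, 0, -1], [0, 0, 0, 0, 0, 0, -1], [0, 0, 0, 0, 0, 0, -1], [0, 0, 0, 0, 0, 0, -1], [0, 0, 0, 0, 0, 0, -1], [0, 0, 0, 0, 0, 0, -1]]}}

```text
time: 23.6
tcp_pos: [532.9, 40.1, 199.5]
orientation: [0.712, 3.056, 0.003]
wrist_force: [0.4, 2.3, 12.7]
grip_width: 0.297
grip_force: 79.2
```

Run:
```python
from h import *
s=arm.observe();f=s["wrist_force"][2];print(s["tcp_pos"],s["wrist_force"])
if 9<f<30: print(arm.job_done())
```

```text
[532.86752692  40.0906113  199.51854834] [ 0.42304287  2.27557663 12.73496052]
the job is handed in; nothing more can be done
None
```

The job is handed in at about 24 s, with no verdict shown: the vial stands upright in the tray, and the gripper still holds the flask upright, pressing the cup about 10 mm down with a wrist reading of about 13 N.

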